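# Park the steel grinding ball at the top of its gutter

## Robot

A 6-joint arm with a two-finger parallel gripper is mounted at the origin on a cart in front of the work surface, level with it; the furniture and walls round the work are solid. World frame = base frame: x ahead of the robot, y to its left, z up, the work surface at z = 0. Lengths are in m, angles in rad, forces in N, time in s.
With the tool pointing down it reaches from about 0.375 to 0.975 m from the base axis. Payload 3.8 kg.
Tool frame: the origin (TCP) lies between the finger pads; the fingertips stand 8 mm ahead of it and the grasp point (between the pads) lies 11 mm behind it; z points along the fingers, y is the line along which they close (so a half turn about z gives the same grasp; the last joint's range is limited). The gripper opens to 88 mm and grips with 3 to 60 N. Pads are 18 mm wide; open, the fingers measure 123 mm over their backs; the gripper's body (75 mm by 187 mm) begins 45 mm behind the grasp point.
Start: joints at [1.169, 0.264, 1.604, -0, 1.274, -0.037], TCP at [0.241, 0.631, 0.22] pointing down, gripper open.
Joint ranges: [-2.63, 2.63], [-0.94, 2.18], [0.31, 2.57], [-1.31, 4.45], [0, 2.66], [-2.55, 2.55]. Speed limits (rad/s): [2.57, 2.57, 3.14, 3.14, 3.14, 3.14].

## Interface

Orientations are given as a rotation vector (axis times angle).
In Python, from cell import get_state, capture, job_done, search_frame, outline_of gives the robot as it stands. The module is installed in compiled form; this text tells all that it offers.
- The arm moves only by the tool send_rows, never from a script. Its argument "plan" is a list of rows, each a list of 7 numbers: the turn, a rotation vector about the tool's x, y, z in degrees, then the shift along the tool's x, y, z in m, then the closure, from -1 (fully open) to 1 (shut). A call has 1 to 5 rows; each row is the pose to reach, as a shift and turn from the pose commanded when the call began, along the tool's axes at that moment; what a row does not reach only later rows make up. A row lasts 1/10 s, in which the tool goes at most 50 mm and 8.59 degrees, less where a joint would pass 70% of its speed; a pose out of reach is approached as far as the arm can. A call with a gripper value outside its range is refused whole. The fingers move at their own pace and stop on an object; "squeeze" is the grip in N (left out, the last holds). Time passes only in rows, so rows that repeat a pose let the fingers close. It gives the time, the measured TCP pose, the force, the opening and the grip force at its end, in the units of the state.
- get_state(): the state, without advancing time (a new reading comes with each control period).
- capture(name): name is "scene" or "top"; returns a dict with "img" (480x640x3 uint8, red, green, blue), "mtx" (3x3 intrinsics, pixels), "eye" and "attitude" of the camera in the world. Camera axes: x right, y down, z forward; pixel columns grow to the right and rows downward; lengths in m; the calibration is good to about 2 mm. A picture is of the moment at which its call begins. There is no depth.
- job_done(): hands the job in; it is judged then, once.
Trained networks look in the newest picture that a camera, given by its name, has taken for a name from the list of things; names that differ only in an ending like _2 or _b are one class to them, and where a whole thing is asked for, a point or a joint stands for the part that bears it (a point fixed in the world has none). Each returns a list of dicts, best first, with "p" (0 to 1); they miss things now and then, are a little off and sometimes report something else, mostly with a low value. They report only what shows in the picture. A call takes as long as a camera call. They do not tell look-alikes from the thing itself.
- search_frame(camera, name): "point" ([column, row] in pixels, amid what is visible of it).
- outline_of(camera, name): "mask" (480x640 bool, what is visible of it) and "point" ([column, row] in pixels, amid what is visible of it).
The state is a dict: "time": time; "joint_pos": joint angles; "joint_velocities": joint speeds; "joint_torque": joint torques, N m; "ee_pos": TCP position; "ee_rot": TCP orientation; "wrist_force": force on the tool from outside, world axes, zero at the start; "wrist_torque": the same for the moment, N m; "finger_gap": finger opening in m; "grip_force": force on a finger pad.
Only numpy, scipy, OpenCV 4.12 (cv2) and the standard library are available. Lean on these libraries where they do the work, as an engineer would, in place of code of your own. Each camera call takes 0.05 s, during which the arm holds its last target. There are 200 camera calls.

## Task

Two grinding balls, one dark steel and one white ceramic, lie at the low ends of the two sloping gutters of the blue ball rest. With the fingertips push the steel ball steadily up its gutter, over the low yellow ridge and into the hollow against the end stop, so that it stays there and does not roll back once you take your hand away. Only push it, never lift it out of the gutter, and leave the white ball and the things standing round the rest where they are.

Things in the scene. Friction and masses are not known exactly. Their poses are not given: they have to be found in the camera images.
- steel_ball: dark grey steel ball, 40 mm diameter, about 0.26 kg, lying in one of the two gutters (which one varies) against the low lip; origin at its centre. Polished (friction about 0.15), it rolls freely and rolls back down to the lip whenever it is let go before it has passed the ridge.
- white_ball: white ceramic ball, 40 mm diameter, in the other gutter; origin at its centre. To be left alone.
- gutter_bed: sloping blue bed, 215 x 124 mm, of the fixed ball rest. Frame tilted with it: x uphill along the two gutters (slope 0.105 rad), y to the left looking uphill, z square to the floor; origin on top of the gutter floor midway between the gutters, 34 mm above the bench. Gutter centre lines at y = +32 and -32 mm, flat floors 44 mm wide at z = 0 between side rails 10 mm high
- hollow_left (a point): centre of a ball parked in the hollow of the left gutter: bed frame x 84, y +32, z 20 mm (1 mm play in x). Downhill of it a rounded yellow ridge, 2.5 mm high, crosses the gutter at x 72.5 mm; some 3 to 6 N pushes the steel ball over it. Uphill is the grey end stop, its black pad's face at x 105 mm, its top 26 mm above the floor
- hollow_right (a point): the same for the right gutter: bed frame x 84, y -32, z 20 mm; ridge and stop as on the left
- low_left (a point): centre of a ball at rest at the low end of the left gutter: bed frame x -64, y +32, z 20 mm. It rests on a low lip across the gutter, x -92 to -80 mm, 8 mm high
- low_right (a point): the same for the right gutter: bed frame x -64, y -32, z 20 mm; lip as on the left
- mini_centrifuge: white bench centrifuge with its lid standing open, about 150 mm across and under 250 mm tall, fixed on the bench left of the rest, a vortex mixer (under 250 mm tall) farther left; origin at the centre of its underside. Obstacles: carry the hand over them or in front of them
- pill_bottle: small loose white bottle with a red cap, 42 mm diameter, 68 mm tall, standing right of the rest; origin at the centre of its underside
- yellow_tape: loose roll of yellow tape lying flat, 61 mm diameter, 13 mm high, right of the rest near its low end; origin at the centre of its underside
- orange_cap: loose orange tube cap, 28 mm diameter, 11 mm high, lying beyond the end stop; origin at the centre of its underside
There are look-alikes about, which are no part of the job. There is more than one size of the steel_ball; the one meant has the size given above.

How it is judged:
By the outcome, as a careful person would: the job done as asked, in the order asked, and still so for the second after the job is handed in, with the robot touching nothing.
It also fails if it takes over 48 s, if anything falls off the work surface, if the arm or the gripper's body presses on something with over 40 N, if the wrist force passes 120 N, or if a joint passes its speed limit or range.

## Working session

There is one attempt and no reset: what is moved stays moved. The work goes in short steps, Python scripts to look and compute and a tool call to move; the robot and the scene stay as the last step left them, time stands still between calls to the robot, and variables do not carry over. Pictures are saved under pics/ and viewed, at most 10 in all, crops included, and the job is handed in when it is done.

Besides the shell and the picture viewer there is one more tool, called after "Emit:" in YAML: its name, and indented under it one key for each argument. send_rows: Moves the arm, as the interface text tells. Its arguments: {"type":"object","properties":{"plan":{"type":"array","items":{"type":"array","items":{"type":"number"}}},"squeeze":{"type":"number"}},"required":["plan"]}

```bash
mkdir -p pics
cat > h.py <<'E'
import numpy as np, cv2
from cell import *
def ray(c,p):
    d=np.linalg.inv(c['mtx'])@[p[0],p[1],1.]
    return np.array(c['eye']),np.array(c['attitude'])@d
def atz(c,p,z):
    e,d=ray(c,p); return e+d*(z-e[2])/d[2]
E
python3 - <<'E'
from h import *
s=get_state();print({k:np.round(v,3) for k,v in s.items()})
for n in('scene','top'):
    c=capture(n);cv2.imwrite(f'pics/{n}0.png',c['img'][:,:,::-1]);print(n,np.shape(c['attitude']),np.round(c['eye'],3),np.round(c['attitude'],3).tolist(),c['mtx'][0])
    for o in 'steel_ball white_ball gutter_bed mini_centrifuge pill_bottle yellow_tape orange_cap'.split():
        for r in search_frame(n,o)[:3]:
            q=np.round(r['point'],1); print(o,round(r['p'],2),q, np.round(atz(c,q,.05),3) if np.shape(c['attitude'])==(3,3) else '')
E
```

```text
{'time': np.float64(0.0), 'joint_pos': array([ 1.169,  0.265,  1.605,  0.   ,  1.274, -0.037]), 'joint_velocities': array([-0.   ,  0.001,  0.   , -0.001,  0.001, -0.   ]), 'joint_torque': array([-0.0000e+00, -5.0212e+01, -3.5687e+01,  7.3000e-02,  3.0000e-02,
       -0.0000e+00]), 'ee_pos': array([0.241, 0.63 , 0.219]), 'ee_rot': array([-5.700e-01, -3.089e+00,  3.000e-03]), 'wrist_force': array([-0.164,  0.527, -0.422]), 'wrist_torque': array([ 0.019,  0.018, -0.027]), 'grip_force': np.float64(0.0), 'finger_gap': np.float64(0.088)}
scene (3,) [ 0.016 -0.591  0.663] [-2.15, 1.094, -0.451] [447.41313013   0.         318.65165865]
steel_ball 0.83 [266.  278.6] 
steel_ball 0.75 [348.4 383.3] 
steel_ball 0.63 [324.8 285. ] 
white_ball 0.91 [354.7 306.7] 
pill_bottle 0.96 [421.2 297. ] 
yellow_tape 0.66 [396.6 336.2] 
orange_cap 0.53 [325.1 284.6] 
top (3,) [ 0.302 -0.229  1.14 ] [-2.151, 2.104, -0.152] [516.74033911   0.         325.09094414]
steel_ball 0.82 [323.2 290.5] 
steel_ball 0.62 [434.1 332. ] 
steel_ball 0.56 [370.6 281.8] 
white_ball 0.53 [405.5 277. ] 
gutter_bed 0.78 [391.9 237.5] 
mini_centrifuge 0.4 [388.4 240.8] 
pill_bottle 0.56 [438.3 240.4] 
yellow_tape 0.59 [432.3 279.3] 
orange_cap 0.68 [380.  181.4]
```

View pics/top0.png

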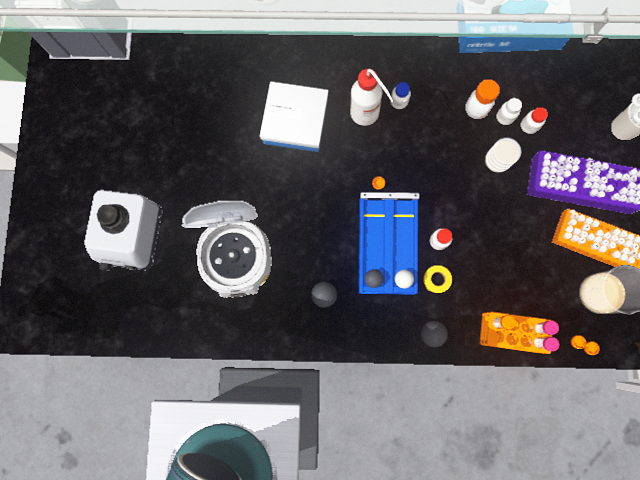

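View pics/scene0.png

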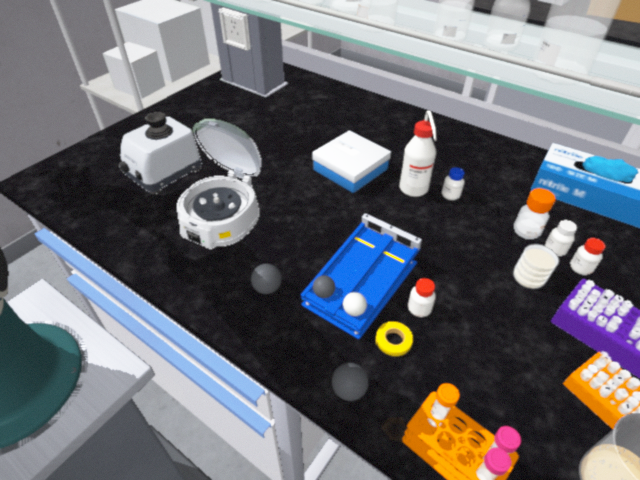

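The steel ball of the right size is in the left gutter (top ≈ (374,278)), the white ball is in the right one at (404,279). The yellow ridges are at (374,215) and (404,215). The dark balls on the bench at (323,294) and (434,333) are look-alikes.

```bash
cat >> h.py <<'E'
from scipy.spatial.transform import Rotation as R
from scipy.optimize import least_squares
def ray(c,p):
    d=np.linalg.inv(c['mtx'])@[p[0],p[1],1.]
    return np.array(c['eye']),R.from_rotvec(c['attitude']).apply(d)
def proj(c,P):
    q=R.from_rotvec(c['attitude']).inv().apply(np.atleast_2d(P)-c['eye'])@np.array(c['mtx']).T
    return q[:,:2]/q[:,2:]
def bed(x): # bed pose from x,y,yaw
    return R.from_euler('z',x[2])*R.from_euler('y',-.105), np.array([x[0],x[1],.034])
def b2w(x,p):
    r,t=bed(x); return r.apply(p)+t
E
python3 - <<'E'
from h import *
obs=[];guess={'top':[(374,278),(404,279),(374,215),(404,215)],'scene':[(324,286),(355,304),(366,243),(394,258)]}
pts=np.array([[-64,32,20],[-64,-32,20],[72.5,32,2],[72.5,-32,2]])/1e3
cams={}
for n in guess:
    c=cams[n]=capture(n); hsv=cv2.cvtColor(c['img'],cv2.COLOR_RGB2HSV)
    H,S,V=[hsv[:,:,i].astype(int) for i in range(3)]
    for i,g in enumerate(guess[n]):
        m=[(S<90)&(V<140),(S<90)&(V>140),(abs(H-27)<9)&(S>110),(abs(H-27)<9)&(S>110)][i]
        w=np.zeros_like(m);w[g[1]-14:g[1]+15,g[0]-14:g[0]+15]=1
        k,l,st,ce=cv2.connectedComponentsWithStats((m&w).astype(np.uint8))
        j=1+np.argmax(st[1:,4]);obs.append((n,i,ce[j]));print(n,i,st[j],ce[j])
f=lambda x:np.concatenate([(proj(cams[n],b2w(x,pts[i]))[0]-q) for n,i,q in obs])
s=least_squares(f,[.5,-.3,0],loss='soft_l1');print(s.x.round(4),f(s.x).reshape(-1,2).round(1).tolist())
for n in cams:
    s1=least_squares(lambda x:f(x)[:8] if n=='top' else f(x)[8:],s.x);print(n,s1.x.round(4))
x=s.x; np.save('bed.npy',x)
print('ball low',b2w(x,pts[0]).round(4),'hollow',b2w(x,np.array([.084,.032,.02])).round(4))
st=get_state();T=R.from_rotvec(st['ee_rot']).as_matrix();print(T.round(3),st['ee_pos'])
E
```

```text
top 0 [365 270  18  17 234] [373.51709402 278.08119658]
top 1 [395 270  19  19 281] [403.82918149 278.67259786]
top 2 [364 214  20   3  36] [373.63888889 215.27777778]
top 3 [394 215  20   2  40] [403.5 215.5]
scene 0 [313 276  22  21 335] [323.60895522 286.46268657]
scene 1 [343 292  24  24 445] [354.24494382 303.6494382 ]
scene 2 [355 238  18   9  36] [363.58333333 241.63888889]
scene 3 [384 252  19  10  42] [393.33333333 256.33333333]
[ 0.483  -0.3424  0.0102] [[0.6, 0.2], [0.5, 0.0], [0.2, -0.0], [-0.1, 0.0], [-0.6, -0.3], [-0.2, -0.2], [0.4, -0.0], [-0.1, -0.4]]
top [ 0.4832 -0.3418  0.0033]
scene [ 0.4827 -0.343   0.015 ]
ball low [ 0.417  -0.3111  0.0472] hollow [ 0.5641 -0.3096  0.0627]
[[-0.934  0.357  0.   ]
 [ 0.357  0.934  0.   ]
 [-0.     0.    -1.   ]] [0.24081515 0.63060375 0.2204345 ]
```

Emit:
send_rows:
  plan:
    - [0, 0, -7, 0, 0, -0.04, 1]
    - [0, 0, -14, 0, 0, -0.08, 1]
    - [0, 0, -21.4, 0, 0, -0.12, 1]
    - [0, 0, -21.4, 0, 0, -0.12, 1]
  squeeze: 10

```text
time: 1.3
ee_pos: [0.242, 0.6334, 0.3491]
ee_rot: [-0.017, 3.136, 0.019]
wrist_force: [0.8, -0.5, 1.0]
finger_gap: 0.0581
grip_force: 0.0
```

Emit:
send_rows:
  plan:
    - [0, 0, 0, -0.026, -0.04, 0, 1]
    - [0, 0, 0, -0.052, -0.08, 0, 1]
    - [0, 0, 0, -0.078, -0.12, 0, 1]
    - [0, 0, 0, -0.104, -0.16, 0, 1]
    - [0, 0, 0, -0.13, -0.2, 0, 1]

```text
time: 1.8
ee_pos: [0.373, 0.43, 0.3399]
ee_rot: [0.013, -3.141, 0.0]
wrist_force: [1.3, 0.2, -0.6]
finger_gap: 0.0184
grip_force: 0.0
```

Emit:
send_rows:
  plan:
    - [0, 0, 0, -0.02, -0.045, 0, 1]
    - [0, 0, 0, -0.04, -0.09, 0, 1]
    - [0, 0, 0, -0.06, -0.135, 0, 1]
    - [0, 0, 0, -0.075, -0.18, 0, 1]
    - [0, 0, 0, -0.09, -0.225, 0, 1]

```text
time: 2.3
ee_pos: [0.4647, 0.2055, 0.34]
ee_rot: [0.012, -3.142, 0.0]
wrist_force: [-0.3, -0.0, -1.0]
finger_gap: 0.0007
grip_force: 0.0
```

Emit:
send_rows:
  plan:
    - [0, 0, 0, -0.01, -0.045, 0, 1]
    - [0, 0, 0, -0.015, -0.09, 0, 1]
    - [0, 0, 0, -0.015, -0.135, 0, 1]
    - [0, 0, 0, -0.015, -0.18, 0, 1]
    - [0, 0, 0, -0.01, -0.225, 0, 1]

```text
time: 2.8
ee_pos: [0.4762, -0.0192, 0.3399]
ee_rot: [-0.012, 3.142, -0.0]
wrist_force: [0.4, -0.4, -0.6]
finger_gap: 0.0004
grip_force: 0.0
```

Emit:
send_rows:
  plan:
    - [0, 0, 0, 0.01, -0.045, 0, 1]
    - [0, 0, 0, 0.02, -0.09, 0, 1]
    - [0, 0, 0, 0.035, -0.13, 0, 1]
    - [0, 0, 0, 0.05, -0.17, 0, 1]
    - [0, 0, 0, 0.065, -0.21, 0, 1]

```text
time: 3.3
ee_pos: [0.4122, -0.2294, 0.34]
ee_rot: [-0.012, 3.141, 0.0]
wrist_force: [0.2, -0.2, -0.6]
finger_gap: 0.0003
grip_force: 0.0
```

Emit:
send_rows:
  plan:
    - [0, 0, 0, 0.015, -0.04, 0, 1]
    - [0, 0, 0, 0.032, -0.08, 0.01, 1]
    - [0, 0, 0, 0.032, -0.082, 0.055, 1]
    - [0, 0, 0, 0.032, -0.082, 0.1, 1]
    - [0, 0, 0, 0.032, -0.082, 0.14, 1]

```text
time: 3.8
ee_pos: [0.3811, -0.3104, 0.1981]
ee_rot: [0.01, -3.141, -0.001]
wrist_force: [-0.4, 0.7, 0.1]
finger_gap: 0.0005
grip_force: 0.0
```

Run:
```python
from h import *
s=get_state();x=np.load('bed.npy');r,t=bed(x)
print(s['time'],s['ee_pos'],R.from_rotvec(s['ee_rot']).as_matrix().round(3).tolist())
print('bed coords tcp',r.inv().apply(s['ee_pos']-t).round(4), 'start tcp target',b2w(x,np.array([-.1035,.032,.021])).round(4), 'end',b2w(x,np.array([.055,.032,.021])).round(4))
c=capture('scene');cv2.imwrite('pics/s1.png',cv2.resize(c['img'][150:390,200:520,::-1],None,fx=2,fy=2))
```

```text
3.8 [ 0.38105892 -0.31039371  0.19813168] [[-1.0, -0.006, -0.0], [-0.006, 1.0, 0.0], [0.0, 0.0, -1.0]]
bed coords tcp [-0.0839  0.0331  0.1739] start tcp target [ 0.3776 -0.3115  0.044 ] end [ 0.5352 -0.3099  0.0606]
```

View pics/s1.png

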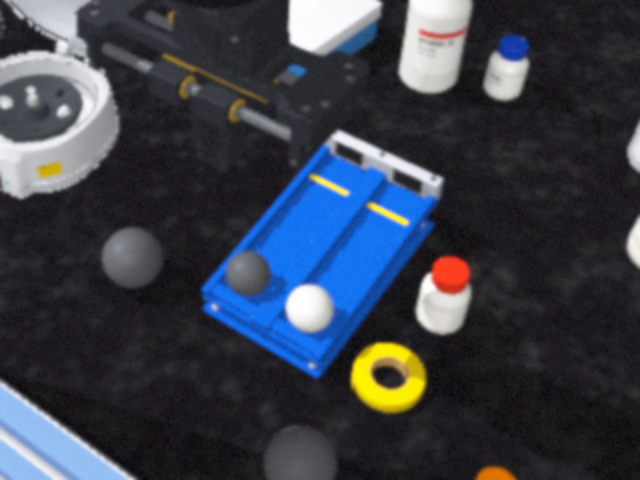

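The hand is above the low end. The steel ball, at crop (247,273), and the white ball are untouched. Next I lower the hand behind the steel ball.

Emit:
send_rows:
  plan:
    - [0, 0, 0, 0.006, -0.001, 0.04, 1]
    - [0, 0, 0, 0.008, -0.001, 0.08, 1]
    - [0, 0, 0, 0.008, -0.001, 0.12, 1]
    - [0, 0, 0, 0.008, -0.001, 0.14, 1]
    - [0, 0, 0, 0.008, -0.001, 0.15, 1]

```text
time: 4.35
ee_pos: [0.3728, -0.3101, 0.0486]
ee_rot: [0.013, -3.139, -0.004]
wrist_force: [1.0, -0.5, 0.2]
finger_gap: 0.0002
grip_force: 0.0
```

Run:
```python
from h import *
s=get_state();print(s['ee_pos'],s['wrist_force'])
c=capture('scene');p=proj(c,s['ee_pos'])[0];print(p)
cv2.imwrite('pics/s2.png',cv2.resize(c['img'][210:350,240:440,::-1],None,fx=4,fy=4))
```

```text
[ 0.37284403 -0.31011901  0.04860116] [ 1.0178169  -0.51744752  0.17013746]
[307.3661284 301.9202845]
```

View pics/s2.png

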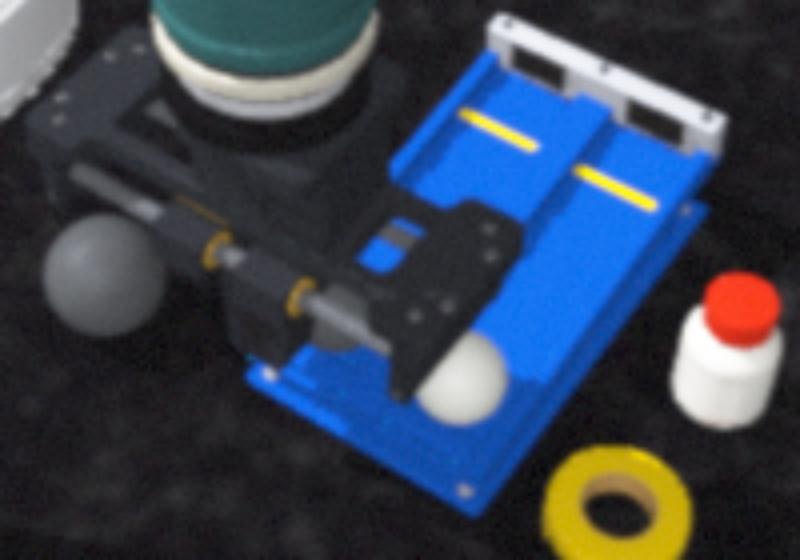

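The fingertips are in the gutter just behind the steel ball and clear of the white ball. Now I push gently.

Emit:
send_rows:
  plan:
    - [0, 0, 0, -0.003, 0, -0.0003, 1]
    - [0, 0, 0, -0.006, 0, -0.0006, 1]
    - [0, 0, 0, -0.009, -0.0005, -0.0009, 1]
    - [0, 0, 0, -0.012, -0.0005, -0.0012, 1]
    - [0, 0, 0, -0.015, -0.001, -0.0015, 1]

```text
time: 4.9
ee_pos: [0.3898, -0.3126, 0.0528]
ee_rot: [-0.014, 3.14, -0.002]
wrist_force: [-0.1, 0.1, 0.5]
finger_gap: 0.0005
grip_force: 0.0
```

Emit:
send_rows:
  plan:
    - [0, 0, 0, -0.003, 0, -0.0003, 1]
    - [0, 0, 0, -0.006, 0, -0.0006, 1]
    - [0, 0, 0, -0.009, 0, -0.0009, 1]
    - [0, 0, 0, -0.012, 0, -0.0012, 1]
    - [0, 0, 0, -0.016, 0, -0.0015, 1]

```text
time: 5.4
ee_pos: [0.4052, -0.312, 0.0533]
ee_rot: [0.013, -3.141, -0.0]
wrist_force: [0.3, 0.3, -0.3]
finger_gap: 0.0005
grip_force: 0.0
```

Emit:
send_rows:
  plan:
    - [0, 0, 0, -0.004, 0, -0.0004, 1]
    - [0, 0, 0, -0.008, 0, -0.0008, 1]
    - [0, 0, 0, -0.012, 0, -0.0012, 1]
    - [0, 0, 0, -0.016, 0, -0.0016, 1]
    - [0, 0, 0, -0.02, 0, -0.0018, 1]

```text
time: 5.9
ee_pos: [0.4254, -0.3119, 0.0553]
ee_rot: [-0.014, 3.142, -0.0]
wrist_force: [-0.1, 0.0, -0.6]
finger_gap: 0.0008
grip_force: 0.0
```

Run:
```python
from h import *
s=get_state();x=np.load('bed.npy');r,t=bed(x);print(s['ee_pos'],s['wrist_force'],r.inv().apply(s['ee_pos']-t).round(4))
c=capture('top')
cv2.imwrite('pics/t2.png',cv2.resize(c['img'][170:310,320:470,::-1],None,fx=4,fy=4))
```

```text
[ 0.42539998 -0.31186798  0.05525914] [-0.11907683  0.04586687 -0.57214067] [-0.0548  0.0312  0.0271]
```

View pics/t2.png

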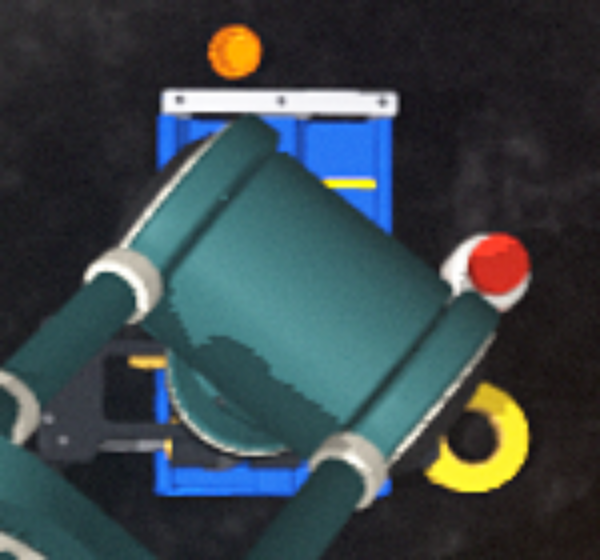

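The top view is blocked by the wrist. The bench things are still in place. The tips are about 5 mm too high, so I lower them as I advance.

Emit:
send_rows:
  plan:
    - [0, 0, 0, -0.003, 0, 0.001, 1]
    - [0, 0, 0, -0.006, 0, 0.002, 1]
    - [0, 0, 0, -0.009, 0, 0.003, 1]
    - [0, 0, 0, -0.012, 0, 0.004, 1]
    - [0, 0, 0, -0.015, 0.0005, 0.0035, 1]

```text
time: 6.45
ee_pos: [0.44, -0.3111, 0.0514]
ee_rot: [0.014, -3.141, -0.001]
wrist_force: [0.2, -0.1, -0.4]
finger_gap: 0.0006
grip_force: 0.0
```

Run:
```python
from h import *
s=get_state();x=np.load('bed.npy');r,t=bed(x);print(s['ee_pos'],s['wrist_force'],r.inv().apply(s['ee_pos']-t).round(4))
c=capture('scene');print(proj(c,b2w(x,np.array([r.inv().apply(s['ee_pos']-t)[0]+.029,.032,.02]))))
cv2.imwrite('pics/s3.png',cv2.resize(c['img'][210:350,240:440,::-1],None,fx=4,fy=4))
```

```text
[ 0.44003559 -0.31108391  0.05141037] [ 0.1813349  -0.05257203 -0.43931418] [-0.0406  0.0318  0.0218]
[[339.61426863 265.7579257 ]]
```

View pics/s3.png

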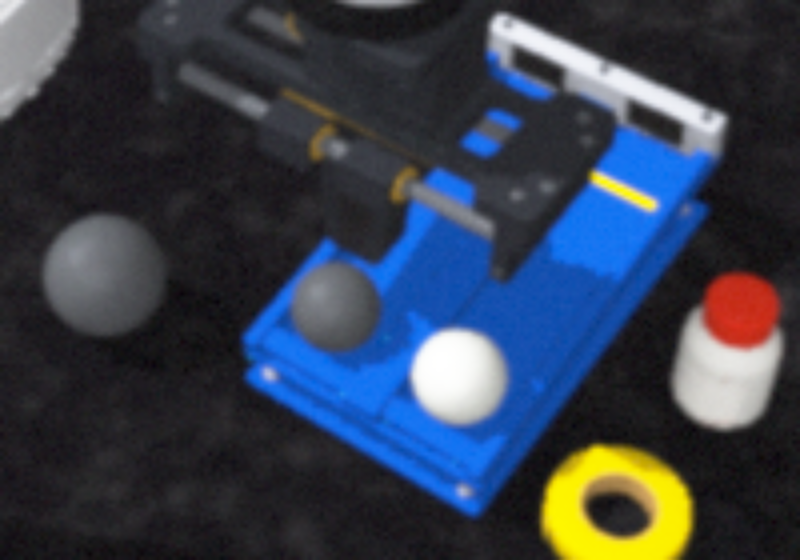

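Run:
```python
from h import *
s=get_state();x=np.load('bed.npy');r,t=bed(x);print(s['ee_pos'],s['time'])
c=capture('scene');o=(np.array([240,210]))
M=R.from_rotvec(s['ee_rot']).as_matrix()
im=cv2.resize(c['img'][210:350,240:440,::-1],None,fx=4,fy=4)
box=np.array([[a,b,d] for a in(-.009,.009) for b in(-.0175,.0175) for d in(.008,-.011)])
for p,q in zip(box,(proj(c,s['ee_pos']+box@M.T)-o)*4): cv2.circle(im,tuple(int(v) for v in q),4,(0,255,0) if p[2]>0 else (0,0,255),-1)
for xx in(-.064,-.0116):
  q=(proj(c,b2w(x,np.array([xx,.032,.02])))[0]-o)*4; cv2.circle(im,tuple(int(v) for v in q),40,(255,255,0),1)
cv2.imwrite('pics/s4.png',im)
```

```text
[ 0.44065083 -0.31117123  0.05172349] 6.5
```

View pics/s4.png

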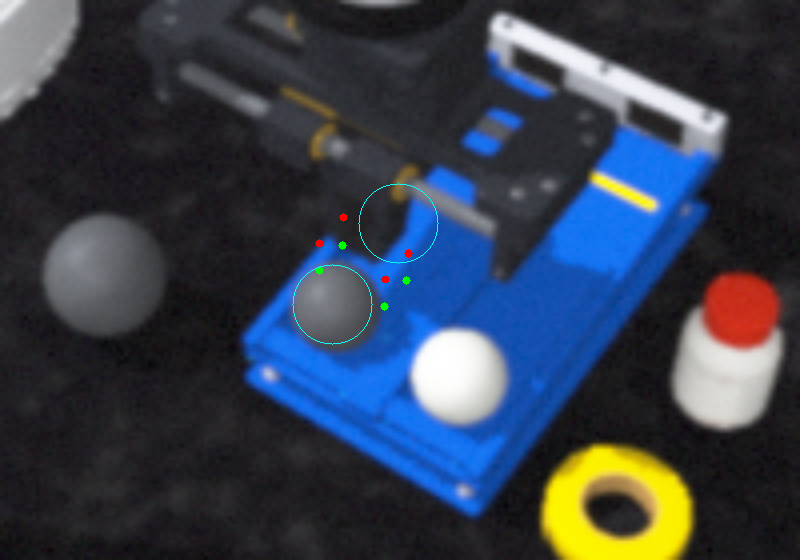

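Run:
```python
from h import *
s=get_state();c=capture('scene')
M=R.from_rotvec(s['ee_rot']).as_matrix()
box=np.array([[a,b,.008] for a in(-.009,.009) for b in(-.0175,.0175)])
for nm,P,o,f in(('s1',[.381,-.3104,.1981],[200,150],2),('s2',[.3728,-.3101,.0486],[240,210],4),('now',s['ee_pos'],[240,210],4)):
    print(nm,((proj(c,np.array(P)+box@M.T)-o)*f).round().tolist())
from scipy.spatial.transform import Rotation
print(s['joint_pos'].round(3),s['ee_pos'])
a=cv2.resize(c['img'][235:315,290:390,::-1],None,fx=8,fy=8,interpolation=cv2.INTER_CUBIC)
a=cv2.convertScaleAbs((a/255.)**.5*255)
cv2.imwrite('pics/s5.png',a[:600])
```

```text
s1 [[245.0, 184.0], [207.0, 165.0], [231.0, 199.0], [193.0, 179.0]]
s2 [[315.0, 385.0], [250.0, 346.0], [290.0, 413.0], [224.0, 374.0]]
now [[407.0, 281.0], [342.0, 246.0], [384.0, 307.0], [319.0, 271.0]]
[-0.661  0.177  2.048  0.     0.917 -2.241] [ 0.44046155 -0.31124302  0.05178536]
```

View pics/s5.png

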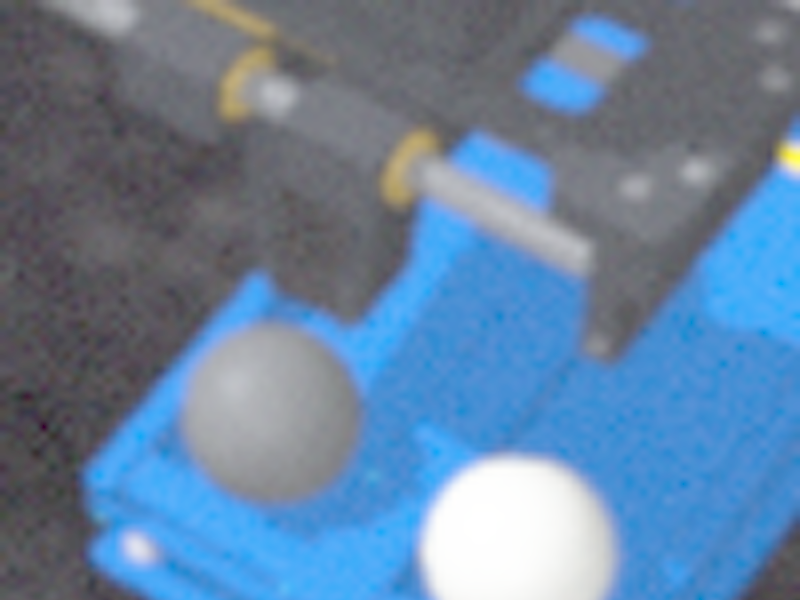

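Run:
```python
from h import *
s=get_state();M=R.from_rotvec(s['ee_rot']).as_matrix()
box=np.array([[a,b,d] for d in (-.056,-.08) for a in(-.0375,.0375) for b in(-.0935,.0935)])
for n in('scene','top'):
    c=capture(n)
    for p,q in zip(box,proj(c,s['ee_pos']+box@M.T)): print(n,p,q.round(),((q-[240,210])*4).round() if n=='scene' else ((q-[250,160])*4).round())
cv2.imwrite('pics/t3.png',cv2.resize(c['img'][160:310,250:450,::-1],None,fx=4,fy=4))
```

```text
scene [-0.0375 -0.0935 -0.056 ] [391. 266.] [605. 222.]
scene [-0.0375  0.0935 -0.056 ] [301. 220.] [242.  41.]
scene [ 0.0375 -0.0935 -0.056 ] [368. 295.] [511. 341.]
scene [ 0.0375  0.0935 -0.056 ] [274. 245.] [137. 138.]
scene [-0.0375 -0.0935 -0.08  ] [393. 256.] [612. 183.]
scene [-0.0375  0.0935 -0.08  ] [300. 210.] [241.   2.]
scene [ 0.0375 -0.0935 -0.08  ] [369. 286.] [516. 303.]
scene [ 0.0375  0.0935 -0.08  ] [273. 235.] [133.  99.]
top [-0.0375 -0.0935 -0.056 ] [423. 246.] [691. 343.]
top [-0.0375  0.0935 -0.056 ] [330. 245.] [321. 339.]
top [ 0.0375 -0.0935 -0.056 ] [423. 283.] [694. 492.]
top [ 0.0375  0.0935 -0.056 ] [330. 282.] [319. 487.]
top [-0.0375 -0.0935 -0.08  ] [425. 244.] [700. 335.]
top [-0.0375  0.0935 -0.08  ] [330. 243.] [321. 331.]
top [ 0.0375 -0.0935 -0.08  ] [426. 282.] [702. 487.]
top [ 0.0375  0.0935 -0.08  ] [330. 281.] [319. 482.]
```

View pics/t3.png

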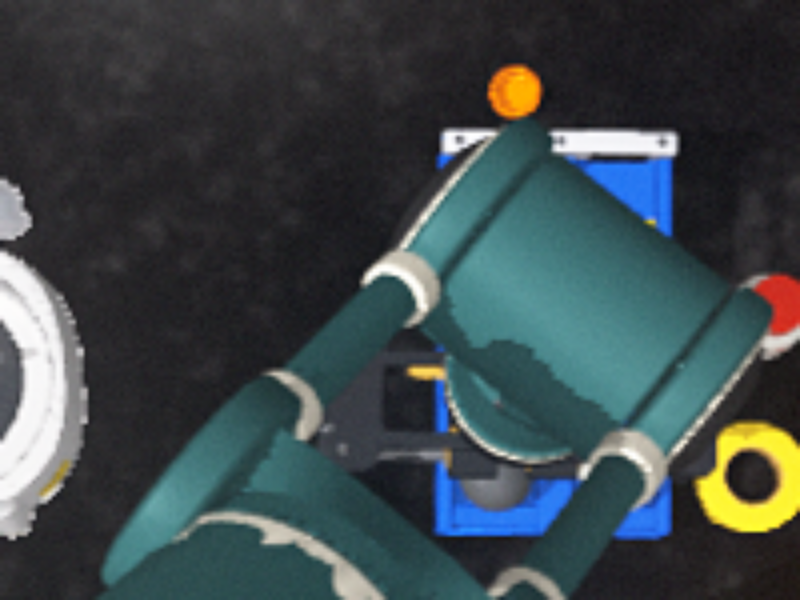

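The gripper really sits about 30 mm higher in the pictures than its reading says: the tips passed over the steel ball, which is still at its low end. I'll move clear uphill and feel for the gutter floor to calibrate the height.

Emit:
send_rows:
  plan:
    - [0, 0, 0, -0.02, 0, 0, 1]
    - [0, 0, 0, -0.04, 0, 0, 1]
    - [0, 0, 0, -0.04, 0, 0.01, 1]
    - [0, 0, 0, -0.04, 0, 0.02, 1]
    - [0, 0, 0, -0.04, 0, 0.025, 1]

```text
time: 7.2
ee_pos: [0.4778, -0.3098, 0.0245]
ee_rot: [0.014, -3.138, -0.003]
wrist_force: [-0.4, 0.4, -0.1]
finger_gap: 0.0005
grip_force: 0.0
```

Emit:
send_rows:
  plan:
    - [0, 0, 0, 0, 0, 0.0015, 1]
    - [0, 0, 0, 0, 0, 0.003, 1]
    - [0, 0, 0, 0, 0, 0.003, 1]

```text
time: 7.5
ee_pos: [0.4796, -0.3109, 0.0235]
ee_rot: [0.013, -3.141, -0.0]
wrist_force: [-1.5, 0.3, -0.4]
finger_gap: 0.0005
grip_force: 0.0
```

Run:
```python
from h import *
s=get_state();x=np.load('bed.npy');r,t=bed(x);print(s['ee_pos'],s['wrist_force'],r.inv().apply(s['ee_pos']-t).round(4))
c=capture('scene');a=cv2.resize(c['img'][210:310,290:410,::-1],None,fx=6,fy=6,interpolation=cv2.INTER_CUBIC)
cv2.imwrite('pics/s6.png',cv2.convertScaleAbs((a/255.)**.5*255))
print(proj(c,b2w(x,np.array([[-.064,.032,.02],[-.064,-.032,.02]]))))
```

```text
[ 0.47956303 -0.31087069  0.0235396 ] [-1.51536358  0.28217348 -0.37455546] [-0.0042  0.0316 -0.0101]
[[323.02701382 286.1326326 ]
 [354.01403533 303.46412274]]
```

View pics/s6.png

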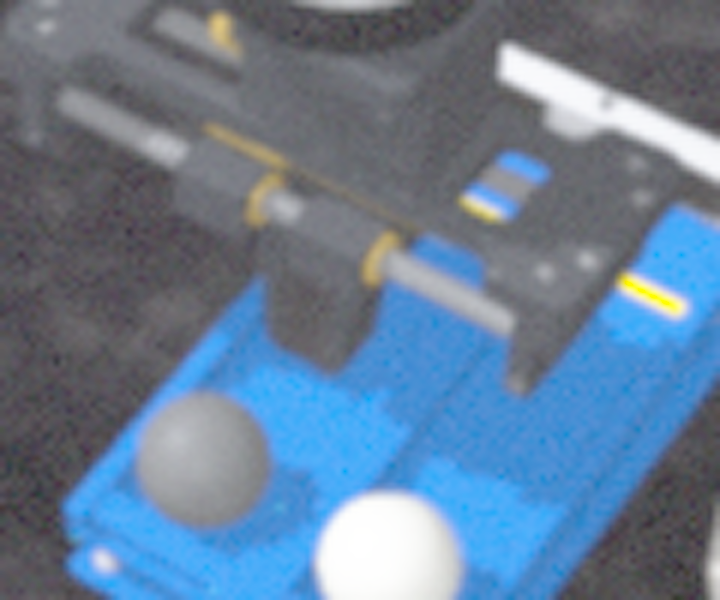

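The fingers are now in the steel ball's gutter, uphill of the ball, which rests at the low end at s6 (203,458). The tip bottom at s6 (335,372) is still above the floor, so I keep feeling downwards.

Emit:
send_rows:
  plan:
    - [0, 0, 0, 0, 0, 0.002, 1]
    - [0, 0, 0, 0, 0, 0.004, 1]
    - [0, 0, 0, 0, 0, 0.005, 1]
    - [0, 0, 0, 0, 0, 0.006, 1]
    - [0, 0, 0, 0, 0, 0.006, 1]

```text
time: 8.05
ee_pos: [0.4799, -0.3108, 0.0175]
ee_rot: [0.014, -3.141, -0.0]
wrist_force: [-0.5, -0.3, -1.0]
finger_gap: 0.0004
grip_force: 0.0
```

Emit:
send_rows:
  plan:
    - [0, 0, 0, 0, 0, 0.001, 1]
    - [0, 0, 0, 0, 0, 0.002, 1]
    - [0, 0, 0, 0, 0, 0.002, 1]

```text
time: 8.35
ee_pos: [0.4802, -0.311, 0.0165]
ee_rot: [-0.014, 3.141, -0.0]
wrist_force: [-2.1, 1.1, 4.8]
finger_gap: 0.0006
grip_force: 2.5
```

Run:
```python
from h import *
s=get_state();x=np.load('bed.npy');r,t=bed(x);print(s['ee_pos'],s['wrist_force'],r.inv().apply(s['ee_pos']-t).round(4))
c=capture('scene');P0=np.array([.4796,-.3109,.0235])
seen=np.array([[268,340],[335,372],[380,295]])/6+[290,210]
f=lambda v:(proj(c,np.array([[-.009,v[2],0],[-.009,-v[2],0],[.009,-v[2],0]])+[P0[0]+v[0],P0[1]+v[3],v[1]])-seen).ravel()
q=least_squares(f,[0,.03,.0115,0]);print('dx,tipz,halfw,dy at s6',q.x,q.fun.round(1))
q=least_squares(lambda v:f([0,v[0],v[1],0])[:4],[.03,.0115]);print(q.x,q.fun.round(1))
```

```text
[ 0.48019972 -0.31095569  0.016475  ] [-2.137655    1.05309054  4.82090873] [-0.0043  0.0315 -0.0172]
dx,tipz,halfw,dy at s6 [-0.21166344  0.33130559  0.00562816 -0.13005493] [ 0.2 -0.4 -1.4 -0.6  1.2  1.1]
[0.04162096 0.01197955] [-0.1 -0.3 -0.4  0.3]
```

The floor contact and the picture agree: the true tip height is the reported z plus 18 mm. I raise over the ball, go back and descend with this correction.

Emit:
send_rows:
  plan:
    - [0, 0, 0, 0, 0, -0.02, 1]
    - [0, 0, 0, 0, 0, -0.045, 1]
    - [0, 0, 0, 0.01, 0, -0.06, 1]
    - [0, 0, 0, 0.05, 0, -0.06, 1]
    - [0, 0, 0, 0.08, 0, -0.06, 1]

```text
time: 8.9
ee_pos: [0.3994, -0.3117, 0.0764]
ee_rot: [-0.015, 3.141, -0.002]
wrist_force: [0.4, -0.1, -0.1]
finger_gap: 0.0004
grip_force: 0.0
```

Emit:
send_rows:
  plan:
    - [0, 0, 0, 0.028, 0, 0, 1]
    - [0, 0, 0, 0.028, 0, 0, 1]
    - [0, 0, 0, 0.028, 0, 0, 1]

```text
time: 9.2
ee_pos: [0.372, -0.3121, 0.0759]
ee_rot: [-0.012, 3.141, -0.001]
wrist_force: [0.6, -0.5, -0.1]
finger_gap: 0.0005
grip_force: 0.0
```

Emit:
send_rows:
  plan:
    - [0, 0, 0, 0.002, 0.0005, 0.02, 1]
    - [0, 0, 0, 0.002, 0.0005, 0.035, 1]
    - [0, 0, 0, 0.002, 0.0005, 0.047, 1]
    - [0, 0, 0, 0.002, 0.0005, 0.0525, 1]
    - [0, 0, 0, 0.002, 0.0005, 0.0525, 1]

```text
time: 9.7
ee_pos: [0.3701, -0.3109, 0.0223]
ee_rot: [0.014, -3.14, -0.002]
wrist_force: [0.2, -0.0, 0.5]
finger_gap: 0.0008
grip_force: 0.0
```

Emit:
send_rows:
  plan:
    - [0, 0, 0, -0.003, 0, -0.0003, 1]
    - [0, 0, 0, -0.006, 0, -0.0006, 1]
    - [0, 0, 0, -0.009, 0, -0.0009, 1]
    - [0, 0, 0, -0.012, 0, -0.0012, 1]
    - [0, 0, 0, -0.015, 0, -0.0015, 1]

```text
time: 10.2
ee_pos: [0.3855, -0.3114, 0.0251]
ee_rot: [-0.014, 3.141, -0.001]
wrist_force: [-0.4, 0.8, -0.1]
finger_gap: 0.0005
grip_force: 0.0
```

Emit:
send_rows:
  plan:
    - [0, 0, 0, -0.003, 0, -0.0003, 1]
    - [0, 0, 0, -0.006, 0, -0.0006, 1]
    - [0, 0, 0, -0.009, 0, -0.0009, 1]
    - [0, 0, 0, -0.012, 0, -0.0012, 1]
    - [0, 0, 0, -0.015, 0, -0.0015, 1]

```text
time: 10.7
ee_pos: [0.4002, -0.311, 0.0262]
ee_rot: [0.014, -3.141, -0.0]
wrist_force: [0.4, 0.8, 0.6]
finger_gap: 0.0001
grip_force: 0.3
```

Emit:
send_rows:
  plan:
    - [0, 0, 0, -0.003, 0, -0.0003, 1]
    - [0, 0, 0, -0.006, 0, -0.0006, 1]
    - [0, 0, 0, -0.009, 0, -0.0009, 1]
    - [0, 0, 0, -0.012, 0, -0.0012, 1]
    - [0, 0, 0, -0.015, 0, -0.0015, 1]

```text
time: 11.2
ee_pos: [0.4152, -0.3109, 0.0277]
ee_rot: [0.014, -3.142, -0.0]
wrist_force: [-1.2, 0.2, 0.1]
finger_gap: 0.0005
grip_force: 0.3
```

```bash
cat >> h.py <<'E'
def rep():
    s=get_state();x=np.load('bed.npy');r,t=bed(x);b=r.inv().apply(s['ee_pos']+np.array([0,0,.018])-t);print('t',s['time'],'tip bed',b.round(4),'F',s['wrist_force'].round(1))
    for n in('scene','top'):
        c=capture(n)
        for nm in('steel_ball','white_ball','pill_bottle','yellow_tape','orange_cap'): print(n,nm,[(np.round(q['point'],1).tolist(),round(q['p'],2)) for q in search_frame(n,nm)[:4]])
        print('expect steel',proj(c,b2w(x,np.array([[-.064,.032,.02],[b[0]+.029,.032,.02],[.084,.032,.02]]))).round(1).tolist())
E
python3 -c "from h import *; rep()"
```

```text
t 11.2 tip bed [-0.0659  0.0322  0.0187] F [-1.2  0.2  0.1]
scene steel_ball [([268.0, 279.1], 0.79), ([378.3, 275.0], 0.71), ([349.7, 380.6], 0.56), ([338.3, 281.3], 0.54)]
scene white_ball [([351.6, 308.2], 0.91)]
scene pill_bottle [([425.2, 297.5], 0.86)]
scene yellow_tape [([392.7, 336.9], 0.64), ([355.5, 308.2], 0.37)]
scene orange_cap []
expect steel [[323.0, 286.1], [331.8, 275.4], [367.3, 231.8]]
top steel_ball [([433.6, 333.3], 0.77)]
top white_ball []
top pill_bottle [([438.2, 239.3], 0.58)]
top yellow_tape [([442.2, 283.4], 0.84)]
top orange_cap []
expect steel [[374.1, 278.3], [374.1, 265.5], [374.5, 208.9]]
```

Emit:
send_rows:
  plan:
    - [0, 0, 0, -0.003, 0, 0.001, 1]
    - [0, 0, 0, -0.006, 0, 0.002, 1]
    - [0, 0, 0, -0.009, 0, 0.0025, 1]
    - [0, 0, 0, -0.012, 0, 0.0025, 1]
    - [0, 0, 0, -0.015, 0, 0.0025, 1]

```text
time: 12.3
ee_pos: [0.4303, -0.3108, 0.0252]
ee_rot: [0.014, -3.141, -0.0]
wrist_force: [-0.5, 0.3, -0.9]
finger_gap: 0.0007
grip_force: 0.3
```

Emit:
send_rows:
  plan:
    - [0, 0, 0, -0.003, 0, -0.0003, 1]
    - [0, 0, 0, -0.006, 0, -0.0006, 1]
    - [0, 0, 0, -0.009, 0, -0.0009, 1]
    - [0, 0, 0, -0.012, 0, -0.0012, 1]
    - [0, 0, 0, -0.015, 0, -0.0015, 1]

```text
time: 12.8
ee_pos: [0.4453, -0.3107, 0.0268]
ee_rot: [-0.014, 3.142, -0.0]
wrist_force: [-1.4, 0.5, -0.2]
finger_gap: 0.0006
grip_force: 0.3
```

```bash
cat >> h.py <<'E'
def look():
    s=get_state();x=np.load('bed.npy');r,t=bed(x);b=r.inv().apply(s['ee_pos']+np.array([0,0,.018])-t);print('t',s['time'],'tip bed',b.round(4),'F',s['wrist_force'].round(1))
    c=capture('scene');h=cv2.cvtColor(c['img'],cv2.COLOR_RGB2HSV)
    for n,P in(('low',[-.064,.032,.02]),('exp',[b[0]+.029,.032,.02]),('hollow',[.084,.032,.02]),('whitelow',[-.064,-.032,.02])):
        q=proj(c,b2w(x,np.array(P)))[0]; m=np.zeros((480,640),np.uint8);cv2.circle(m,tuple(int(round(v)) for v in q),8,1,-1);m=m>0
        blue=((h[:,:,1]>120)&m).sum()/m.sum();print(n,q.round(1),'blue frac',blue.round(2),'V',np.percentile(h[:,:,2][m],[10,50,90]))
    for o in outline_of('scene','steel_ball')[:5]:
        ys,xs=np.nonzero(o['mask']);print('outline',round(o['p'],2),np.round(o['point'],1),xs.min(),xs.max(),ys.min(),ys.max())
E
python3 -c "from h import *; look()"
```

```text
t 12.8 tip bed [-0.0361  0.0321  0.0146] F [-1.4  0.5 -0.2]
low [323.  286.1] blue frac 1.0 V [166.6 235.  243. ]
exp [341.  264.1] blue frac 0.12 V [ 46.   70.  132.4]
hollow [367.3 231.8] blue frac 0.76 V [ 52.6 206.  242. ]
whitelow [354.  303.5] blue frac 0.0 V [227.  251.  254.4]
outline 0.84 [266.6 278.7] 251 280 264 294
outline 0.79 [349.3 383.2] 332 367 362 400
outline 0.46 [349.6 268.3] 343 352 261 275
```

The steel ball is moving with the tips: its low seat is empty and the visible part is at about (350,268). The push goes on.

Emit:
send_rows:
  plan:
    - [0, 0, 0, -0.003, 0, -0.0003, 1]
    - [0, 0, 0, -0.006, 0, -0.0006, 1]
    - [0, 0, 0, -0.009, 0, -0.0009, 1]
    - [0, 0, 0, -0.012, 0, -0.0012, 1]
    - [0, 0, 0, -0.015, 0, -0.0015, 1]

```text
time: 13.4
ee_pos: [0.4603, -0.3106, 0.0282]
ee_rot: [0.014, -3.142, -0.0]
wrist_force: [-1.1, -0.3, 0.1]
finger_gap: 0.0002
grip_force: 0.3
```

Emit:
send_rows:
  plan:
    - [0, 0, 0, -0.003, 0, -0.0003, 1]
    - [0, 0, 0, -0.006, 0, -0.0006, 1]
    - [0, 0, 0, -0.009, 0, -0.0009, 1]
    - [0, 0, 0, -0.012, 0, -0.0012, 1]
    - [0, 0, 0, -0.015, 0, -0.0015, 1]

```text
time: 13.9
ee_pos: [0.4753, -0.3104, 0.0297]
ee_rot: [-0.014, 3.142, -0.0]
wrist_force: [-1.0, -0.1, 0.5]
finger_gap: 0.0006
grip_force: 0.3
```

Emit:
send_rows:
  plan:
    - [0, 0, 0, -0.003, 0, -0.0003, 1]
    - [0, 0, 0, -0.006, 0, -0.0006, 1]
    - [0, 0, 0, -0.009, 0, -0.0009, 1]
    - [0, 0, 0, -0.012, 0, -0.0012, 1]
    - [0, 0, 0, -0.015, 0, -0.0015, 1]

```text
time: 14.4
ee_pos: [0.4903, -0.3103, 0.0312]
ee_rot: [-0.014, 3.142, -0.0]
wrist_force: [-0.9, 0.2, -0.6]
finger_gap: 0.0003
grip_force: 0.3
```

Emit:
send_rows:
  plan:
    - [0, 0, 0, -0.003, 0, -0.0003, 1]
    - [0, 0, 0, -0.006, 0, -0.0006, 1]
    - [0, 0, 0, -0.009, 0, -0.0009, 1]
    - [0, 0, 0, -0.012, 0, -0.0012, 1]
    - [0, 0, 0, -0.015, 0, -0.0015, 1]

```text
time: 14.9
ee_pos: [0.5052, -0.3101, 0.0327]
ee_rot: [0.014, -3.141, -0.0]
wrist_force: [-0.6, 0.1, 0.1]
finger_gap: 0.0005
grip_force: 0.3
```

```bash
python3 -c "from h import *; look()"
```

```text
t 14.9 tip bed [0.0242 0.0321 0.0143] F [-0.6  0.1  0.1]
low [323.  286.1] blue frac 1.0 V [172.2 241.  242. ]
exp [358.7 242.3] blue frac 0.09 V [ 44.  69. 121.]
hollow [367.3 231.8] blue frac 0.11 V [ 46.  54. 110.]
whitelow [354.  303.5] blue frac 0.0 V [227.6 251.  254. ]
outline 0.86 [349.9 381.7] 332 367 364 400
outline 0.79 [267.5 278. ] 251 280 264 293
```

Emit:
send_rows:
  plan:
    - [0, 0, 0, -0.0025, 0, -0.0003, 1]
    - [0, 0, 0, -0.005, 0, -0.0006, 1]
    - [0, 0, 0, -0.0075, 0, -0.0009, 1]
    - [0, 0, 0, -0.01, 0, -0.0011, 1]
    - [0, 0, 0, -0.0125, 0, -0.0013, 1]

```text
time: 15.5
ee_pos: [0.5166, -0.3098, 0.0338]
ee_rot: [0.014, -3.139, -0.001]
wrist_force: [-5.0, -0.2, 1.8]
finger_gap: 0.0005
grip_force: 2.4
```

Emit:
send_rows:
  plan:
    - [0, 0, 0, -0.0015, 0, -0.0002, 1]
    - [0, 0, 0, -0.003, 0, -0.0003, 1]
    - [0, 0, 0, -0.0045, 0, -0.0005, 1]
    - [0, 0, 0, -0.006, 0, -0.0006, 1]
    - [0, 0, 0, -0.0075, 0, -0.0008, 1]

```text
time: 16.0
ee_pos: [0.5257, -0.3101, 0.035]
ee_rot: [-0.014, 3.14, -0.001]
wrist_force: [-0.2, 0.7, -0.6]
finger_gap: 0.0006
grip_force: 0.2
```

Emit:
send_rows:
  plan:
    - [0, 0, 0, -0.0015, 0, -0.0002, 1]
    - [0, 0, 0, -0.003, 0, -0.0003, 1]
    - [0, 0, 0, -0.0045, 0, -0.0005, 1]
    - [0, 0, 0, -0.006, 0, -0.0006, 1]

```text
time: 16.4
ee_pos: [0.5313, -0.31, 0.0355]
ee_rot: [-0.014, 3.141, -0.0]
wrist_force: [0.8, 0.8, 0.0]
finger_gap: 0.0004
grip_force: 0.0
```

```bash
python3 -c "from h import *; look()"
```

```text
t 16.4 tip bed [0.0504 0.032  0.0143] F [0.8 0.8 0. ]
low [323.  286.1] blue frac 1.0 V [171. 241. 242.]
exp [366.  233.3] blue frac 0.07 V [ 42.6  58.  111.4]
hollow [367.3 231.8] blue frac 0.09 V [ 44.  68. 122.]
whitelow [354.  303.5] blue frac 0.0 V [226. 251. 254.]
outline 0.96 [267.6 278.8] 251 280 264 294
outline 0.78 [350.6 380. ] 332 367 363 400
outline 0.44 [373.5 237. ] 368 376 228 242
```

The ridge gave a 5 N peak and then let go, so the ball is in the hollow. I back off gently, then lift.

Emit:
send_rows:
  plan:
    - [0, 0, 0, -0.001, 0, 0, 1]
    - [0, 0, 0, -0.001, 0, 0, 1]
    - [0, 0, 0, 0.003, 0, -0.0005, 1]
    - [0, 0, 0, 0.008, 0, -0.001, 1]
    - [0, 0, 0, 0.013, 0, -0.002, 1]

```text
time: 17.0
ee_pos: [0.5173, -0.3099, 0.0373]
ee_rot: [0.014, -3.141, -0.0]
wrist_force: [-0.4, -0.2, 0.1]
finger_gap: 0.0006
grip_force: 0.0
```

Emit:
send_rows:
  plan:
    - [0, 0, 0, 0.008, 0, -0.02, 1]
    - [0, 0, 0, 0.016, 0, -0.06, 1]
    - [0, 0, 0, 0.02, 0, -0.11, 1]
    - [0, 0, 0, 0.02, 0, -0.16, 1]
    - [0, 0, 0, 0.02, 0, -0.21, 1]

```text
time: 17.5
ee_pos: [0.4969, -0.31, 0.2491]
ee_rot: [0.013, -3.141, -0.0]
wrist_force: [-0.6, 0.3, -0.4]
finger_gap: 0.0001
grip_force: 0.0
```

Emit:
send_rows:
  plan:
    - [0, 0, 0, 0, 0, -0.03, 1]
    - [0, 0, 0, 0, 0.04, -0.06, 1]
    - [0, 0, 0, 0, 0.085, -0.06, 1]
    - [0, 0, 0, 0, 0.13, -0.06, 1]
    - [0, 0, 0, 0, 0.17, -0.06, 1]

```text
time: 18.0
ee_pos: [0.4958, -0.1387, 0.3078]
ee_rot: [-0.013, 3.141, -0.0]
wrist_force: [0.0, 0.2, 0.7]
finger_gap: 0.0004
grip_force: 0.0
```

```bash
python3 -c "from h import *; look(); rep()"
```

```text
t 18.0 tip bed [0.0453 0.2036 0.2886] F [0.  0.2 0.7]
low [323.  286.1] blue frac 1.0 V [170. 240. 242.]
exp [364.6 235. ] blue frac 0.07 V [ 83.  112.  140.4]
hollow [367.3 231.8] blue frac 0.0 V [ 86.6 111.  133.4]
whitelow [354.  303.5] blue frac 0.0 V [226. 251. 254.]
outline 0.78 [263.7 279.1] 251 279 264 293
outline 0.64 [363.2 273. ] 301 420 214 332
outline 0.63 [350.7 379. ] 332 367 362 400
outline 0.61 [368.2 232.3] 357 378 222 242
t 18.1 tip bed [0.0454 0.206  0.2885] F [ 0.1 -0.2  0.5]
scene steel_ball [([349.8, 380.9], 0.94), ([265.3, 280.6], 0.73), ([369.5, 230.9], 0.71)]
scene white_ball [([354.0, 303.0], 0.69)]
scene pill_bottle [([425.4, 299.9], 0.95)]
scene yellow_tape [([395.1, 334.4], 0.92)]
scene orange_cap []
expect steel [[323.0, 286.1], [364.6, 235.0], [367.3, 231.8]]
top steel_ball [([324.7, 291.9], 0.98), ([433.1, 335.6], 0.94), ([371.1, 210.8], 0.83), ([439.9, 239.8], 0.61)]
top white_ball [([388.6, 243.9], 0.61), ([405.5, 281.4], 0.52)]
top pill_bottle [([439.4, 239.9], 0.67), ([388.1, 243.6], 0.32)]
top yellow_tape [([431.0, 282.3], 0.9), ([437.5, 240.1], 0.36)]
top orange_cap [([381.9, 178.8], 0.59), ([405.7, 278.9], 0.55)]
expect steel [[374.1, 278.3], [374.5, 213.4], [374.5, 208.9]]
```

```bash
python3 -c "from cell import *; print(job_done())"
```

```text
the job is handed in; nothing more can be done
None
```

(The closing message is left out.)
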